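Lean the white reference panel before the lamp and hold its shutter open

ROBOT

A 7-joint arm with a two-finger parallel gripper is mounted at the origin on the work surface. World frame = base frame: x ahead of the robot, y to its left, z up, the work surface at z = 0. Lengths are in m, angles in degrees, forces in N, time in s.
With the tool pointing down it reaches from about 0.35 to 0.775 m from the base axis. Payload 3.1 kg.
Tool frame: the origin (TCP) lies on the centre line of the jaws, within the pads' length; the fingertips stand 17 mm ahead of it and the grasp point (between the pads) lies 2 mm behind it (robot.tip_reach is the distance from the TCP to the fingertips, in m); z points along the fingers, y is the line along which they close (so a half turn about z gives the same grasp; the last joint's range is limited). The gripper opens to 85 mm and grips with 20 to 120 N. Pads are 22 mm wide; open, the fingers measure 114 mm over their backs; the gripper's body (76 mm by 85 mm) begins 54 mm behind the grasp point. The pads swing forward as they close: fully open they stand 13 mm farther back than shut.
Start: joints at [73.413, 17.813, 0.802, 86.603, -0.252, 75.585, -1.558], TCP at [0.135, -0.533, 0.248] pointing down, gripper open.
Joint ranges: [-154.91, 154.91], [-16.99, 109.72], [-72.82, 74.43], [7.12, 147.25], [-82.49, 262.49], [11.32, 116.49], [-174.64, 174.64]. Speed limits (degrees/s): [159.86, 159.86, 180, 180, 180, 180, 180].

INTERFACE

Orientations are given as [roll, pitch, yaw] about the fixed x, y, z axes, in that order (R = Rz(yaw) Ry(pitch) Rx(roll)).
In Python, from station import robot, fingers, vision, workorder, recognise gives the robot as it stands. Calls block until the motion is done:
- robot.move_to(position, orientation): joint-space move of the TCP to a pose.
- robot.line_to(position, orientation=None, velocity=0.15, f_stop=None): straight line of the TCP; orientation=None keeps the orientation; velocity is the mean speed in m/s. With f_stop (N) it stops when the force on the tool has changed by that much, and returns True; else False.
- robot.move_j(angles): joint-space move.
- fingers.gripper_to(opening, force=None): opening from 0.0 (shut) to 1.0 (fully open); force is the grip in N (None keeps the last); returns when the fingers have stopped.
- robot.pause(seconds).
- robot.inverse_kinematics(position, orientation): joint angles nearest the present ones, or None.
- vision.grab_frame(name): name is "side" or "top"; returns the picture (420x560x3 uint8, red, green, blue); there is no depth.
- vision.calibration(name): a dict with "mtx" (3x3 intrinsics, pixels), "extrinsics" (4x4, takes a point from world to camera coordinates). Camera axes: x right, y up, looking along -z (the intrinsics and any distortion apply to the point x, -y, -z); pixel columns grow to the right and rows downward; lengths in m; the calibration is good to about 2 mm. A picture is of the moment at which its call begins. calibration takes no time and is no camera call.
A pose or a line that the arm cannot do raises robot.PlanningError and nothing moves.
- workorder.close_job(): hands the job in; it is judged then, once.
Trained networks look in the newest picture that a camera, given by its name, has taken for a name from the list of things; names that differ only in an ending like _2 or _b are one class to them, and where a whole thing is asked for, a point or a joint stands for the part that bears it (a point fixed in the world has none). Each returns a list of dicts, best first, with "p" (0 to 1); they miss things now and then, are a little off and sometimes report something else, mostly with a low value. They report only what shows in the picture. A call takes as long as a camera call. They do not tell look-alikes from the thing itself.
- recognise(label, camera): "rect" ([centre column, centre row, width, height] in pixels, round what is visible of it).
Readings, each from a call of its own:
- robot.current_time_s(): time.
- robot.current_joint_positions(): joint angles.
- robot.current_dq(): joint speeds.
- robot.current_joint_torque(): joint torques, N m.
- robot.current_tool_pos(): TCP position.
- robot.current_eef_rot(): TCP orientation.
- robot.current_contact_force(): force on the tool from outside, world axes, zero at the start.
- robot.current_torque(): the same for the moment, N m.
- robot.current_finger_gap(): opening from 0.0 (shut) to 1.0 (fully open).
- robot.current_gripper_force(): force on a finger pad.
Only numpy, scipy, OpenCV 4.12 (cv2) and the standard library are available. Lean on these libraries where they do the work, as an engineer would, in place of code of your own. Each camera call takes 0.05 s, during which the arm holds its last target. There are 200 camera calls.

TASK

Take the white reference panel out of the slotted stand and lean it back, about 20 degrees from upright, flat against the angle bracket on the side facing the lamp house, its foot on the table and its middle straight in front of the lens tube; let go of it. Then press the lamp house's spring-loaded shutter lever down to its stop, without forcing it, and keep it there: finish while still holding the lever down, so that the reading can be taken. Leave the metal plate in its slot and the other things on the table where they are.

Things in the scene. Friction and masses are not known exactly. Their poses are not given: they have to be found in the camera images.
- lamp: Lamp house, fixed: white vented box 190 (x) x 120 (y) x 150 high. Before it, towards its -x, an aluminium shutter block (x -90 to -126 mm, 110 wide, top at 126), then a black lens tube, diameter 60 to 66, ending at x = -187. The light leaves along -x on the tube's axis at y = 0, 80 mm above the table. Origin: on the table under that axis, amid the box; z up
- shutter (a joint): Spring-return shutter lever on the front of the shutter block. 0: up, shut (rest); 0.45 rad: down on its lower stop, open. Its pad moves down 42 mm in all; pressing it takes about 4 N at first, 8 N just before the stop, which is a firm pin; leaning on it with over 30 N is forcing it. Let go, it springs back up
- shutter_pad (a point): Centre of the top of the lever's black thumb pad, 30 (lamp's x) x 32 x 8 mm thick; moves with the lever. In the lamp's frame at rest: x -134, y +130, z 136 mm, sloping 0.30 rad up outwards. Fully down: y +137, z 94 mm. The pivot axis lies along the lamp's x at y +42, z 100 mm
- bracket: Aluminium angle bracket, fixed, in the light's path 150 to 215 mm beyond the lens tube: upright plate 120 wide (y) x 90 high x 10 thick. Its free flat face, at its x = 0, looks along its +x to the lamp, square to the light within 6 degrees; its foot plate and braces lie behind, to x = -90. Origin: on the table, middle of that face's lower edge
- panel: White reference panel in a thin aluminium frame, the larger of the two slabs in the stand: 10 thick (x) x 140 wide (y) x 160 high (z), about 0.35 kg, both faces alike. Starts upright in an end slot of the stand, its foot 12 mm above the table. Origin: middle of its lower edge; z along its height. Can be pinched across its thickness at the top edge
- panel_mid (a point): Middle of the reference panel (80 mm up from its origin along its z)
- stand: Black slotted stand, fixed, 135 (x) x 130 (y), 42 high: three slots 12 wide and 30 deep that run along its y, at x = -45, 0 and +45 mm, slot floor 12 mm above the table. The panel and the plate stand in the two end slots, either way round; the middle slot is empty. Origin: centre of its underside
- plate: Bystander: bare metal plate 10 x 100 x 100 mm with holes, in the other end slot. Origin: middle of its lower edge
- lens: Bystander: loose round lens on a short post and 50 mm round foot, 124 mm high. Origin: centre of its underside
- bottle: Bystander: white bottle, diameter 54, 130 mm high. Origin: centre of its underside
- driver: Bystander: screwdriver with black handle, 190 mm long, lying flat. Origin: underside
Not all that is in view belongs to the job. What is shaped like the panel but orange or yellow is not meant.

How it is judged (in metres and radians):
On the way, in this order (a step that is already met when the one before it is completed fails the run):
1. the panel leans on the bracket before the lens tube, let go and at rest (angle between panel's own z axis and vertical between 0.16 and 0.61 rad and height (world z) of panel below 0.008 m and contact force between panel and bracket above 0.03 N and x of panel in the frame of bracket between 0.012 and 0.085 m and angle between the y axis of panel and the y axis of bracket, either way round below 0.2 rad and y of panel_mid in the frame of lamp between -0.025 and 0.025 m and linear speed of panel below 0.02 m/s and contact force between each of the arm, the fingers and panel below 0.05 N), for 0.3 s.
2. the shutter lever is held down at its stop (value of joint shutter above 0.4 rad and contact force between the fingers and lamp between 3 and 30 N and velocity of joint shutter between -0.1 and 0.1 rad/s), for 0.5 s.
At the end, for the whole second after the job is handed in: The panel, foot on the table, leans 10 to 34 deg on the lamp's side of the bracket, square to it within 11 deg, its middle within 25 mm sideways of the lens axis, still and untouched by the robot; the fingers hold the lever at 0.40 rad or more (stop 0.45) with 3 to 30 N (all of step 1 and all of step 2); the arm keeps its last pose, push and grip.
It fails at once if the lever or lamp house is knocked or forced with more than 60 N (contact force between any of the arm, the fingers and lamp above 60 N).
It fails at once if the plate, lens, bottle or driver is moved by more than 25 mm (distance of any of plate, lens, bottle, driver from where it was at the start of the episode above 0.025 m).
It also fails if it takes over 48 s, if anything falls off the work surface, if the arm or the gripper's body presses on something with over 40 N, if the wrist force passes 120 N, or if a joint passes its speed limit or range.

## Working session

There is one attempt and no reset: what is moved stays moved. The work goes in short steps, each a Python script; the robot and the scene stay as the last script left them, time stands still between calls to the robot, and variables do not carry over. Pictures are saved under pics/ and viewed, at most 10 in all, crops included, and the job is handed in when it is done.

```bash
mkdir -p pics; ls; python3 - <<'E'
from station import robot, fingers, vision, workorder, recognise
import cv2,numpy as np
np.set_printoptions(precision=4,suppress=True)
for c in("side","top"):
    im=vision.grab_frame(c); cv2.imwrite(f"pics/{c}0.png",im[...,::-1])
    k=vision.calibration(c); print(c,k)
    for l in("lamp","shutter_pad","bracket","panel","stand","plate","lens","bottle","driver"):
        print(l,[(np.round(d["rect"]).tolist(),round(d["p"],2)) for d in recognise(l,c)][:3])
print(robot.current_time_s(),robot.current_tool_pos(),robot.current_eef_rot())
E
```

```text
pics
side {'mtx': array([[449.9293,   0.    , 274.3766],
       [  0.    , 449.9293, 210.9899],
       [  0.    ,   0.    ,   1.    ]]), 'extrinsics': array([[ 0.9976, -0.068 , -0.0152, -0.5491],
       [ 0.0609,  0.7458,  0.6634, -0.0438],
       [-0.0338, -0.6627,  0.7481, -1.4065],
       [ 0.    ,  0.    ,  0.    ,  1.    ]])}
lamp [([274.0, 126.0, 70.0, 71.0], 0.81), ([264.0, 309.0, 39.0, 23.0], 0.65)]
shutter_pad [([258.0, 140.0, 39.0, 14.0], 0.72)]
bracket [([283.0, 215.0, 40.0, 44.0], 0.7)]
panel [([183.0, 270.0, 25.0, 76.0], 0.74), ([254.0, 360.0, 68.0, 49.0], 0.73), ([258.0, 272.0, 55.0, 37.0], 0.56)]
stand [([264.0, 309.0, 54.0, 45.0], 0.72), ([256.0, 136.0, 34.0, 17.0], 0.48)]
plate [([264.0, 309.0, 40.0, 22.0], 0.81)]
lens [([347.0, 197.0, 18.0, 40.0], 0.88)]
bottle [([342.0, 267.0, 23.0, 42.0], 0.78)]
driver [([333.0, 164.0, 24.0, 38.0], 0.64), ([259.0, 273.0, 59.0, 40.0], 0.3)]
top {'mtx': array([[461.0718,   0.    , 272.4107],
       [  0.    , 461.0718, 208.8031],
       [  0.    ,   0.    ,   1.    ]]), 'extrinsics': array([[ 0.0163, -0.9999, -0.0015, -0.0803],
       [ 0.9921,  0.016 ,  0.1242, -0.5684],
       [-0.1241, -0.0035,  0.9923, -1.2138],
       [ 0.    ,  0.    ,  0.    ,  1.    ]])}
lamp [([117.0, 204.0, 128.0, 90.0], 0.71)]
shutter_pad [([148.0, 224.0, 20.0, 42.0], 0.68)]
bracket [([265.0, 205.0, 35.0, 49.0], 0.88), ([170.0, 142.0, 63.0, 22.0], 0.4)]
panel [([345.0, 316.0, 65.0, 21.0], 0.81), ([444.0, 247.0, 37.0, 57.0], 0.71), ([357.0, 234.0, 20.0, 62.0], 0.7)]
stand [([366.0, 239.0, 48.0, 44.0], 0.84), ([389.0, 234.0, 10.0, 42.0], 0.7), ([182.0, 138.0, 46.0, 16.0], 0.26)]
plate [([389.0, 234.0, 10.0, 38.0], 0.57), ([266.0, 205.0, 32.0, 48.0], 0.15)]
lens [([249.0, 135.0, 22.0, 24.0], 0.59)]
bottle [([342.0, 158.0, 27.0, 27.0], 0.56)]
driver [([171.0, 141.0, 64.0, 19.0], 0.82)]
1.0 [ 0.135  -0.5332  0.2483] [179.9941  -0.0008  14.2028]
```

```bash
python3 - <<'E'
import cv2
a=cv2.imread("pics/side0.png")[60:400,140:400];b=cv2.imread("pics/top0.png")[90:350,40:480]
cv2.imwrite("pics/sc.png",cv2.resize(a,None,fx=1.75,fy=1.75,interpolation=2));cv2.imwrite("pics/tc.png",cv2.resize(b,None,fx=1.8,fy=1.8,interpolation=2))
E
```

```text
(no output)
```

View pics/sc.png

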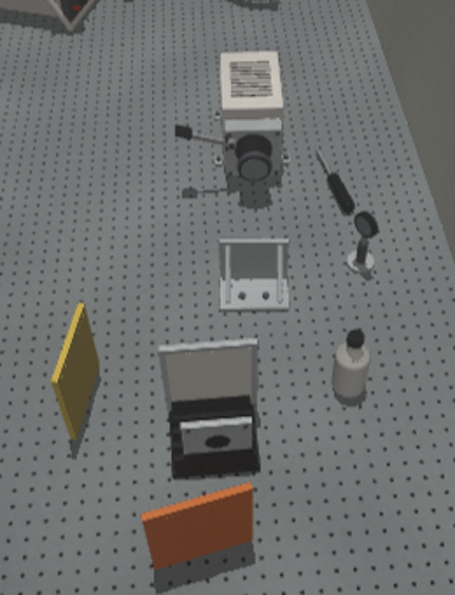

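View pics/tc.png

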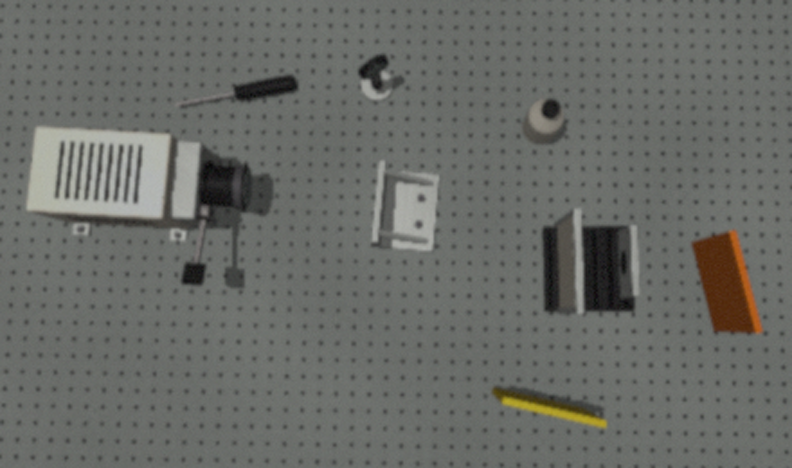

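The white panel is in the +y slot of the stand (side view about (260,272), top view about (357,234)). The plate is in the -y slot, and the bracket is at top (265,205). The lamp points along world -y, and its lever reaches toward the robot. The orange and yellow boards are decoys. Next I'll zoom in to get corners.

```bash
python3 - <<'E'
import cv2,numpy as np
I={c:cv2.imread(f"pics/{c}0.png") for c in("side","top")}
def t(c,u,v,w=100,h=75,s=4):
    a=cv2.resize(I[c][v:v+h,u:u+w],None,fx=s,fy=s,interpolation=cv2.INTER_CUBIC)
    for k in range(0,w,10):
        cv2.line(a,(k*s,0),(k*s,6 if (u+k)%50 else 14),(0,255,255),1)
    for k in range(0,h,10): cv2.line(a,(0,k*s),(6 if (v+k)%50 else 14,k*s),(0,255,255),1)
    return a
cv2.imwrite("pics/z1.png",np.vstack([np.hstack([t("side",220,250),t("side",230,180)]),np.hstack([t("top",330,200),t("top",230,170)])]))
cv2.imwrite("pics/z2.png",np.hstack([t("side",230,90,100,110),t("top",50,150,100+0,110)]))
E
```

```text
(no output)
```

View pics/z1.png

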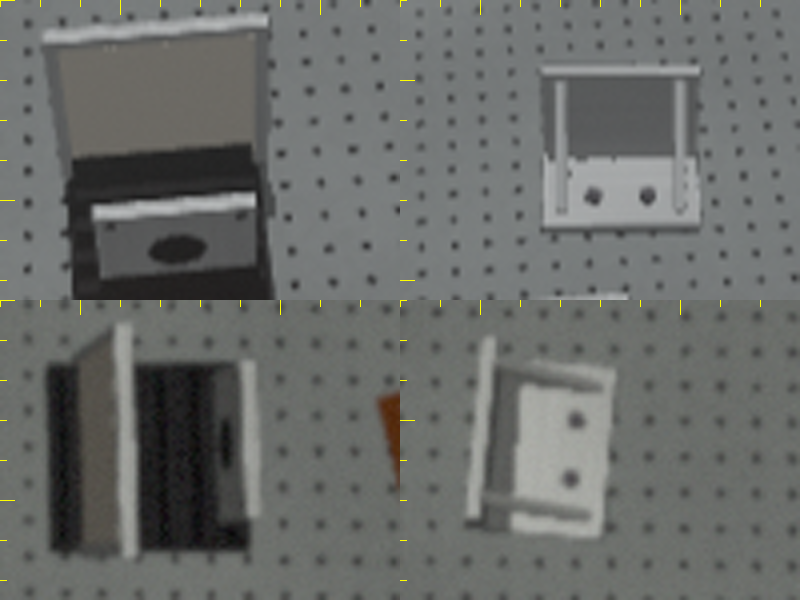

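View pics/z2.png

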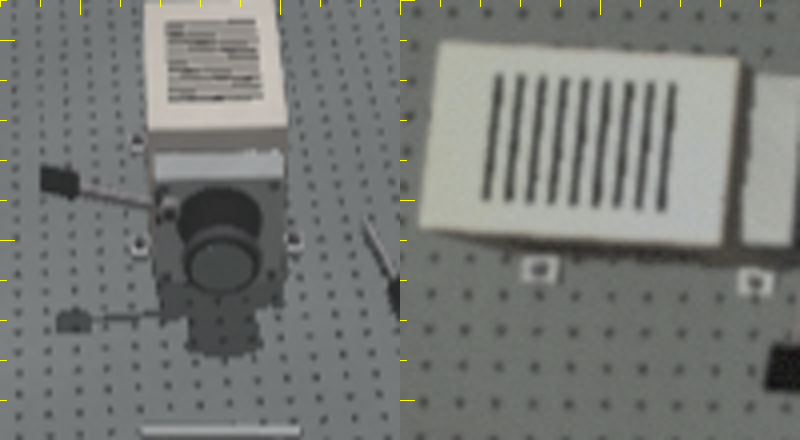

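The corners read well. I'll fit poses to them, with z left free.

```bash
cat > h.py <<'E'
import numpy as np
from station import robot, fingers, vision, workorder, recognise
from scipy.optimize import least_squares
np.set_printoptions(precision=4,suppress=True)
CAL={c:vision.calibration(c) for c in("side","top")}
def proj(c,P):
    k=CAL[c]; q=np.c_[P,np.ones(len(P))]@k["extrinsics"].T
    u=k["mtx"]@np.array([q[:,0],-q[:,1],-q[:,2]]); return (u[:2]/u[2]).T
def place(p,L):
    c,s=np.cos(p[3]),np.sin(p[3]); R=np.array([[c,-s,0],[s,c,0],[0,0,1]]); return np.asarray(L)@R.T+p[:3]
def fit(obs,p0,free=(0,1,2,3)):
    free=list(free)
    def full(v): p=np.array(p0,float); p[free]=v; return p
    def res(v):
        p=full(v); return np.concatenate([(proj(c,place(p,[np.array(l)/1e3]))[0]-uv) for c,l,uv in obs])
    r=least_squares(res,np.array(p0,float)[free],loss="soft_l1",x_scale=.1)
    return full(r.x),res(r.x).reshape(-1,2)
E
cat > fit.py <<'E'
from h import *
def O(c,u,v,lst): return [(c,l,np.array([u+a/4,v+b/4])) for l,a,b in lst]
pan=O("side",220,250,[((5,70,160),44,31),((-5,70,160),44,43),((5,-70,160),267,14),((-5,-70,160),267,27)])+O("top",330,200,[((5,-70,160),115,25),((-5,-70,160),131,24),((5,70,160),121,256),((-5,70,160),138,256)])
bra=O("side",230,180,[((0,60,90),142,66),((-10,60,90),142,76),((0,-60,90),300,66),((-10,-60,90),300,76)])+O("top",230,170,[((0,-60,90),83,36),((-10,-60,90),95,36),((0,60,90),66,215),((-10,60,90),78,218)])
lam=O("side",230,90,[((-95,60,150),149,130),((-95,-60,150),287,124),((-126,55,126),155,180),((-126,-55,126),284,178)])+O("top",50,150,[((95,-60,150),41,42),((-95,-60,150),340,60),((-95,60,150),322,245),((95,60,150),20,228)])
for n,o,p0 in(("panel",pan,[.5,-.3,0,1.57]),("bracket",bra,[.5,-.1,0,1.57]),("lamp",lam,[.5,.3,0,1.57])):
    p,r=fit(o,p0); print(n,p,np.degrees(p[3]),"\n",r.T)
    if n=="lamp":
        for w in([-134,130,136],[-134,137,94],[-187,0,80]):
            P=place(p,[np.array(w)/1e3]);print(w,P,proj("side",P),proj("top",P))
print(robot.inverse_kinematics([.46,-.27,.2],[180,0,90]))
E
python3 fit.py
```

```text
panel [ 0.4943 -0.286   0.0106  1.5871] 90.93460425217326 
 [[-1.1027 -1.0257 -0.1872  0.2286 -0.0322  0.1096 -0.1615 -0.204 ]
 [ 0.0893  0.4185 -0.0629 -0.0288 -0.7923 -0.5433 -0.1639 -0.164 ]]
bracket [ 0.5829 -0.0079 -0.0034  1.4957] 85.6954842735657 
 [[-0.5462 -0.616  -0.2256 -0.0997 -0.3287  0.4714 -0.5861  0.2607]
 [ 0.2409  0.1636  0.0294 -0.0454 -0.6731 -0.3312  0.0326 -0.3664]]
lamp [ 0.6075  0.3708 -0.0059  1.5348] 87.93546170210479 
 [[-1.098   0.3198 -0.7045  0.0272 -0.5198  0.2431  0.4133 -0.5782]
 [ 0.9009  1.2467 -0.0642 -0.6325 -0.5598 -1.2006  0.0814  0.3585]]
[-134, 130, 136] [[0.4727 0.2415 0.1301]] [[245.3136 134.8182]] [[145.7465 240.7829]]
[-134, 137, 94] [[0.4658 0.2418 0.0881]] [[244.0286 144.7298]] [[149.9907 244.4096]]
[-187, 0, 80] [[0.6008 0.1839 0.0741]] [[285.3828 157.024 ]] [[175.8589 193.7222]]
[ 48.2267  19.707  -25.5568  92.9254   8.9407  69.3984  20.8216]
```

```bash
cat >> h.py <<'E'
from scipy.spatial.transform import Rotation as Ro
PAN=np.array([.4945,-.286]); BR=np.array([.5829,-.0079]); BY=1.4957; LA=np.array([.6075,.3708]); LY=1.5348
ax=lambda y:(np.array([np.cos(y),np.sin(y),0]),np.array([-np.sin(y),np.cos(y),0]))
def tcp(yaw,tilt,org,h,dx=0):
    """TCP pose for panel pose: org = origin (world), lean tilt rad, pinch h up the panel, dx = tool-x shift"""
    bx,by=ax(yaw); z=np.array([0,0,1.])
    pz=-np.sin(tilt)*bx+np.cos(tilt)*z; px=np.cos(tilt)*bx+np.sin(tilt)*z
    R=np.c_[-by,-px,-pz]
    return (np.array(org)+h*pz+dx*by).tolist(), Ro.from_matrix(R).as_euler("xyz",degrees=True).tolist()
T=np.radians(20); bx,by=ax(BY); lx,ly=ax(LY)
def foot(gap=0,lift=0):   # panel origin in world
    o=np.r_[BR,0]+bx*(.090*np.tan(T)+.005*np.cos(T)+gap)
    o=o-by*((o-np.r_[LA,0])@ly)/(by@ly); o[2]=.005*np.sin(T)+lift; return o
H=.148
E
python3 - <<'E'
from h import *
ik=robot.inverse_kinematics
for n,p in dict(pre=tcp(1.5871,0,[*PAN,.06],H),g=tcp(1.5871,0,[*PAN,.012],H),up=tcp(1.5871,0,[*PAN,.15],H),
  over=tcp(BY,T,foot(.03,.15),H),near=tcp(BY,T,foot(.03,.02),H),fin=tcp(BY,T,foot(),H),ret=tcp(BY,T,foot(),H+.06),
  press0=([.472,.2415,.19],[180,0,0]),press1=([.466,.2418,.105],[180,0,0])).items():
    print(n,np.array(p[0]),np.array(p[1]),np.round(ik(*p),0) if ik(*p) is not None else None)
E
```

```text
pre [ 0.4945 -0.286   0.208 ] [180.       0.       0.9341] [ 38.  22. -13.  87.   5.  72. -65.]
g [ 0.4945 -0.286   0.16  ] [180.       0.       0.9341] [ 37.  24. -12.  90.   6.  66. -65.]
up [ 0.4945 -0.286   0.298 ] [180.       0.       0.9341] [ 38.  20. -13.  77.   4.  83. -64.]
over [0.5925 0.0083 0.2908] [-160.        0.       -4.3027] [ 26.  25. -25.  76. -10.  81. -90.]
near [0.5925 0.0083 0.1608] [-160.        0.       -4.3027] [ 26.  29. -24.  88.  -9.  65. -86.]
fin [ 0.5914 -0.0217  0.1408] [-160.        0.       -4.3027] [ 27.  31. -22.  88. -10.  64. -82.]
ret [ 0.5898 -0.0422  0.1972] [-160.        0.       -4.3027] [ 28.  28. -21.  84. -11.  72. -82.]
press0 [0.472  0.2415 0.19  ] [180   0   0] [   8.   26.  -51.   94.   21.   71. -137.]
press1 [0.466  0.2418 0.105 ] [180   0   0] [  10.   33.  -54.  101.   30.   62. -145.]
```

```bash
python3 - <<'E'
from h import *
p,o=tcp(1.5871,0,[*PAN,.11],H); robot.move_to(p,o)
p,o=tcp(1.5871,0,[*PAN,.012],H); print(robot.line_to(p,o,velocity=.12,f_stop=8), robot.current_tool_pos())
fingers.gripper_to(0,force=60); print(robot.current_finger_gap(),robot.current_gripper_force(),robot.current_contact_force())
p,o=tcp(1.5871,0,[*PAN,.15],H); robot.line_to(p,o,velocity=.12); print(robot.current_finger_gap(),robot.current_contact_force(),robot.current_time_s())
import cv2
a=[vision.grab_frame(c)[v:v+150,u:u+200,::-1] for c,u,v in(("side",180,190),("top",290,150))]
cv2.imwrite("pics/g.png",np.hstack([cv2.resize(x,(400,300),interpolation=2) for x in a]))
E
```

```text
False [ 0.4951 -0.2864  0.1609]
0.10228798016696516 59.68200445175171 [0.2993 0.0741 0.9431]
0.10109468653952351 [-0.0965 -0.5037 -3.4751] 5.55
```

View pics/g.png

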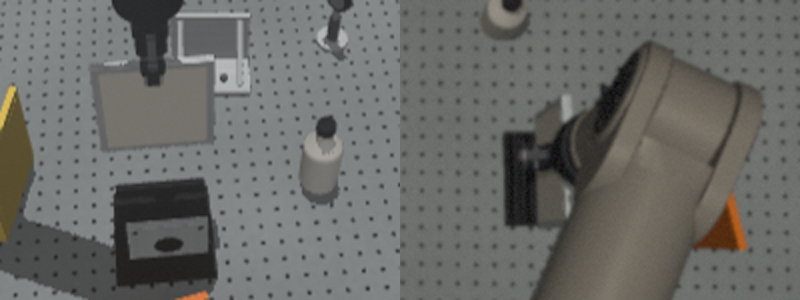

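The panel is held square, the stand's slot is empty and the plate has stayed put. I'll check its offset in the grip, then place it.

```bash
python3 - <<'E'
from h import *
L=np.array([(0,70,160),(0,-70,160),(-5,70,0),(-5,-70,0)])/1e3
uv=np.array([(225.5,223),(286.5,219.5),(232.5,265.5),(287.5,261)])
print((proj("side",place([*PAN,.15,1.5871],L))-uv).T)
z0=robot.current_contact_force()
robot.move_to(*tcp(BY,T,foot(.03,.15),H))
robot.line_to(*tcp(BY,T,foot(.03,.015),H),velocity=.12)
s=robot.line_to(*tcp(BY,T,foot(.03,-.012),H),velocity=.03,f_stop=4)
p=np.array(robot.current_tool_pos()); lift=p[2]-tcp(BY,T,foot(.03,0),H)[0][2]
print("table",s,p,lift,robot.current_contact_force())
robot.line_to(*tcp(BY,T,foot(.03,lift+.003),H),velocity=.05)
s=robot.line_to(*tcp(BY,T,foot(-.02,lift+.003),H),velocity=.03,f_stop=3)
q=np.array(robot.current_tool_pos()); print("bracket",s,q,q-np.array(tcp(BY,T,foot(0,0),H)[0]),robot.current_contact_force(),robot.current_time_s())
E
```

```text
[[-1.0646  0.6982 -1.6996 -0.4868]
 [-0.1076 -1.2634  0.4833  0.571 ]]
table True [0.5925 0.0078 0.1407] -6.783130367502e-05 [-0.5788 -0.1936  3.9934]
bracket True [ 0.5909 -0.0223  0.1429] [-0.0005 -0.0006  0.0021] [ 0.8809  2.0674 -1.8781] 9.975
```

The table and bracket contacts match the model within 1 mm. Releasing now.

```bash
python3 - <<'E'
from h import *
p=np.array(robot.current_tool_pos()); robot.line_to((p-[0,0,.002]).tolist(),velocity=.03,f_stop=4)
fingers.gripper_to(.4); robot.pause(.2)
bz=-np.sin(T)*bx+np.cos(T)*np.array([0,0,1]); p=np.array(robot.current_tool_pos())
robot.line_to((p+.08*bz).tolist(),velocity=.12)
print(robot.current_contact_force(),robot.current_time_s())
for yaw in(0,90,180,-90):
    for P in([.4727,.2415,.19],[.466,.2418,.105]):
        j=robot.inverse_kinematics(P,[180,0,yaw]); print(yaw,None if j is None else np.round(j))
p=robot.current_tool_pos(); robot.line_to([.45,p[1],.28],velocity=.25)
import cv2
a=[vision.grab_frame(c)[v:v+150,u:u+200,::-1] for c,u,v in(("side",190,100),("top",110,130))]
cv2.imwrite("pics/p.png",np.hstack([cv2.resize(x,(400,300),interpolation=2) for x in a]))
print(robot.current_time_s())
E
```

```text
[-0.9423 -0.3525 -0.1545] 11.6083
0 [  -6.   21.  -30.   94.   11.   68. -128.]
0 [  -7.   25.  -30.  101.   14.   57. -132.]
90 [  2.  23. -41.  94.  16.  69. -42.]
90 [ -1.  27. -38. 101.  19.  59. -46.]
180 [ 14.  30. -62.  93.  27.  73.  38.]
180 [ 14.  36. -62. 100.  35.  65.  31.]
-90 [ 14.  30. -62.  93.  27.  73. 128.]
-90 [ 14.  36. -62. 100.  35.  65. 121.]
12.4667
```

View pics/p.png

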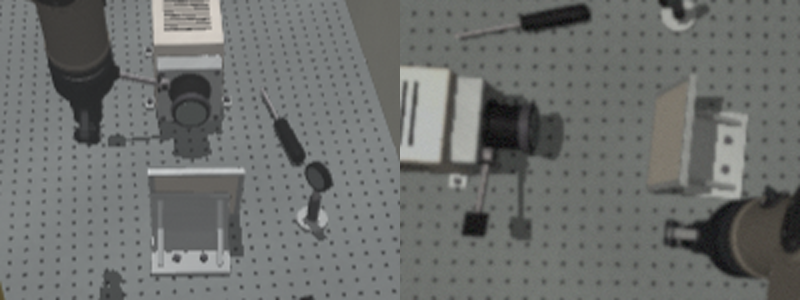

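The panel leans flat on the bracket in front of the tube, and the bystanders haven't moved. The pad sits at top (147.5,242.5). Next I'll check the panel's centring in code and press the lever.

```bash
python3 - <<'E'
from h import *
o=foot(); bz=-np.sin(T)*bx+np.cos(T)*np.array([0,0,1])
print("pred top-edge mid",proj("top",np.array([o+.16*bz])),"seen 254,196.7")
fingers.gripper_to(0,force=40)
robot.move_to([.470,.240,.20],[180,0,90])
robot.line_to([.470,.240,.160],velocity=.12)
s=robot.line_to([.4695,.240,.140],velocity=.03,f_stop=2.5); print("touch",s,np.array(robot.current_tool_pos()),robot.current_contact_force())
s=robot.line_to([.4635,.240,.095],velocity=.03,f_stop=12)
for _ in range(3):
    robot.pause(.4); print(s,np.array(robot.current_tool_pos()),robot.current_contact_force(),robot.current_time_s())
import cv2
a=[vision.grab_frame(c)[v:v+150,u:u+200,::-1] for c,u,v in(("side",190,100),("top",110,130))]
cv2.imwrite("pics/q.png",np.hstack([cv2.resize(x,(400,300),interpolation=2) for x in a]))
E
```

```text
pred top-edge mid [[254.1008 193.9952]] seen 254,196.7
touch True [0.4702 0.2405 0.1533] [ 0.1179 -1.0921  3.8266]
True [0.4649 0.2406 0.1114] [-2.4213 -1.      9.5731] 16.65
True [0.465  0.2406 0.1114] [-2.3645 -1.8239  9.9371] 17.05
True [0.4649 0.2406 0.1114] [-2.6775 -1.3202  8.6933] 17.45
```

View pics/q.png

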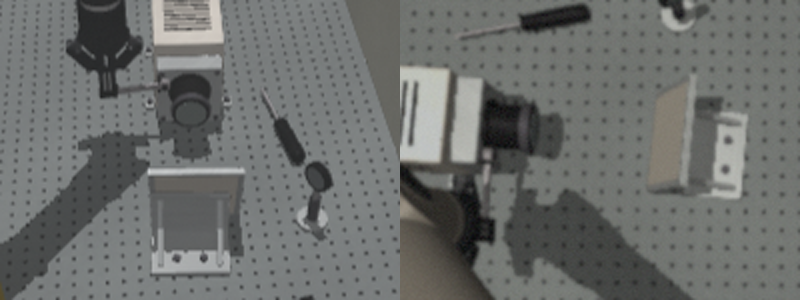

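The lever has travelled its full 42 mm and the force is about 9 N. I'll press a touch further to confirm it is on the stop.

```bash
python3 - <<'E'
from h import *
s=robot.line_to([.4645,.240,.107],velocity=.01,f_stop=5)
robot.pause(.8); f=[robot.current_contact_force() for _ in range(1)]
print(s,np.array(robot.current_tool_pos()),f,robot.current_time_s())
E
```

```text
True [0.4649 0.2406 0.1118] [array([-1.5678, -1.6726,  8.1313])] 18.6
```

```bash
python3 - <<'E'
from h import *
for z in(.1112,.1107,.1102,.1097):
    s=robot.line_to([.4648,.2405,z],velocity=.01,f_stop=15); robot.pause(.4)
    f=np.mean([robot.current_contact_force() for _ in range(4)],0)
    print(z,s,np.array(robot.current_tool_pos()),f,robot.current_time_s())
    if f[2]>14: break
E
```

```text
0.1112 False [0.4649 0.2405 0.1117] [-1.3436 -0.766   7.7653] 19.25
0.1107 False [0.4649 0.2405 0.1114] [-0.5983 -1.5238  9.7884] 19.9
0.1102 False [0.465  0.2405 0.1113] [-3.0512 -2.0279 11.3357] 20.55
0.1097 False [0.465  0.2406 0.1112] [-2.5831 -0.5488 13.7324] 21.2
```

The stop is confirmed: the force rises to about 14 N while the finger hardly moves. Handing in.

```bash
python3 -c "
from h import *
robot.pause(.5); print(robot.current_contact_force()); print(workorder.close_job())"
```

```text
[-4.0949 -1.109  13.3006]
the job is handed in; nothing more can be done
None
```

The job is handed in with no verdict returned: the panel was released leaning about 20° on the bracket, its middle an estimated 6 mm or less off the lens axis, and the lever is held on its stop at about 13 N.

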